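# Pop the battery cassette and trap it

## Robot

A 6-joint arm with a two-finger parallel gripper is mounted at the origin on the work surface. World frame = base frame: x ahead of the robot, y to its left, z up, the work surface at z = 0. Lengths are in m, angles in degrees, forces in N, time in s.
With the tool pointing down it reaches from about 0.3 to 0.75 m from the base axis. Payload 8.5 kg.
Tool frame: the origin (TCP) lies at the very end of the fingers, on their centre line; the grasp point (between the pads) lies 19 mm behind it; z points along the fingers, y is the direction in which the jaws open and shut (so a half turn about z gives the same grasp; the last joint's range is limited). The gripper opens to 85 mm and grips with 20 to 120 N. Pads are 22 mm wide; open, the fingers measure 114 mm over their backs; the gripper's body (76 mm by 85 mm) begins 54 mm behind the grasp point. The pads swing forward as they close: fully open they stand 13 mm farther back than shut.
Start: joints at [62.493, 21.807, 74.336, -0, 83.858, -12.336], TCP at [0.144, 0.531, 0.231] pointing down, gripper open.
Joint ranges: [-178.18, 178.18], [-50.72, 133.34], [12.68, 142.11], [-81.47, 261.47], [9.98, 163.14], [-165.26, 165.26]. Speed limits (degrees/s): [136.94, 136.94, 180, 180, 180, 180].

## Interface

Orientations are given as a 3x3 rotation matrix whose columns are the frame's x, y, z axes.
In Python, from rig import env, vision, close_job, spotter gives the robot as it stands. The module is installed in compiled form; this text tells all that it offers.
- The arm moves only by the tool jog_arm, never from a script. Its argument "plan" is a list that holds one entry, the list of rows, each a list of 6 numbers: the shift along the tool's x, y, z in units of 40 mm (1.0 is 40 mm), then the turn, a rotation vector about the tool's x, y, z in units of 0.15 rad (1.0 is 0.15 rad). A call has 1 to 10 rows; each row shifts and turns the commanded pose from where the row before left it, along the tool's axes as they then stand; what a row does not reach is not made up. A row lasts 1/10 s, in which the tool goes at most 50 mm and 8.59 degrees, less where a joint would pass 70% of its speed; a pose out of reach is approached as far as the arm can. A call with a number of a shift or a turn outside -1 to 1 is refused whole. A call with a gripper value outside its range is refused whole. "grip" is the opening, from -1 (shut) to 1 (fully open), set as the call begins (left out, the last holds). The fingers move at their own pace and stop on an object; "squeeze" is the grip in N (left out, the last holds). Time passes only in rows, so rows that do not move let the fingers close. It gives the time, the measured TCP pose, the force and the opening at its end, in the units of the state.
- env.observe(): the state, without advancing time (a new reading comes with each control period).
- vision.get_image(name): name is "side" or "top" or "wrist"; returns (picture, depth): 480x640x3 uint8, red, green, blue; 480x640 float32, m along the optical axis (not along the pixel's ray), 0 where there is no reading.
- vision.camera_info(name): a dict with "fx", "fy", "cx", "cy" (pixels), "rvec" (rotation vector, rad) and "tvec" (3), from world to camera coordinates, as OpenCV has them. Camera axes: x right, y down, z forward; pixel columns grow to the right and rows downward; lengths in m; the calibration is good to about 2 mm. The wrist camera is an equidistant fisheye: a pixel r from the principal point sees the ray r / f radians off the axis. A picture is of the moment at which its call begins: read the wrist's pose just before it. camera_info takes no time and is no camera call; for the wrist camera it gives the pose at the moment of the call.
- close_job(): hands the job in, once; it reports no verdict.
Trained networks look in the newest picture that a camera, given by its name, has taken for a name from the list of things; names that differ only in an ending like _2 or _b are one class to them, and where a whole thing is asked for, a point or a joint stands for the part that bears it (a point fixed in the world has none). Each returns a list of dicts, best first, with "score" (0 to 1); they miss things now and then, are a little off and sometimes report something else, mostly with a low value. They report only what shows in the picture. A call takes as long as a camera call. They do not tell look-alikes from the thing itself.
- spotter.trace(camera, query): "pixels" (480x640 bool, what is visible of it) and "rect" ([left, top, right, bottom] in pixels, round what is visible of it).
The state is a dict: "time_s": time; "q": joint angles; "qvel": joint speeds; "joint_efforts": joint torques, N m; "position": TCP position; "tool_rot": TCP orientation; "ft_force": force on the tool from outside, world axes, zero at the start; "wrist_torque": the same for the moment, N m; "grip_width": finger opening in m.
Only numpy, scipy, OpenCV 4.12 (cv2) and the standard library are available. Lean on these libraries where they do the work, as an engineer would, in place of code of your own. Each camera call takes 0.05 s, during which the arm holds its last target.

## Task

Pop the battery cassette out of the electricity keypad: push the round release button down with one fingertip while your other finger already stands a little in front of the cassette, so that the cassette springs out a short way and is stopped by that finger before it shoots off the ledge. Do not pinch or lift anything, leave the cup and tumbler alone, and finish while holding: button still pressed down, the cassette out of its seat, flat on the ledge and pushing against your finger.

Things in the scene. Friction and masses are not known exactly. Their poses are not given: they have to be found in the camera images.
- console: White plastic electricity keypad, fixed; footprint 220 (x) x 150 (y) mm. Origin: centre of its underside, z up. Flat deck 24 mm high all over; keypad housing on it from x = +30 to +110 mm, top 63 mm high. Cassette track: centre line y = +22 mm, between guide rails (y -13 to -5 and +49 to +57, x -31 to +31 mm, tops 42 mm high). From x = -35 to -110 mm it is a bare ledge, open at the end.
- cassette: Loose black battery cassette 60 (x) x 50 (y) x 26 mm high, about 60 g. Origin: centre of its underside. Seated: axes as the console's, origin at (-5, +22, 24) mm in the console frame, top 50 mm above the counter. A spring plate behind pushes it to the console's -x with about 2 N over 45 mm; once released it shoots out in a fraction of a second. More than 38 mm out counts as slid away.
- cassette_nose (a point): Centre of the cassette's front (-x) face, 13 mm above its underside; seated at x = -35 mm in the console frame. A latch bar 5 mm high on the deck in front of it holds the cassette. A finger standing 5 to 35 mm ahead of the seated front face stops the popped cassette and feels 1 to 2 N.
- button_top (a point): Top centre of the round grey release button, 28 mm across, pressed straight down. In the console frame at (-57, -32) mm: 22 mm ahead of the seated cassette's front face and 54 mm sideways (y) from its centre line. Top 46 mm above the counter when up, 37 when fully down: a finger level with it over the track then has its tip 13 mm above the ledge, 13 mm below the cassette's top.
- release_button (a joint): Button travel in m: 0 up, 0.009 fully down (hard stop). It springs back when let go. The latch bar sinks with it and frees the cassette at about 0.005. Takes 1 to 2 N to start and about 3 N just before the stop.
- steel_cup: Loose steel cup, 72 mm across, 80 mm high, beside the console. Origin: centre of its underside. Not to be disturbed.
- tumbler: Loose red plastic tumbler, 70 mm across, 110 mm high, on the other side of the console. Origin: centre of its underside. Not to be disturbed.
Not all that is in view belongs to the job. There is more than one size of the cassette; the one meant has the size given above.

How it is judged:
By the outcome, as a careful person would: the job done as asked, in the order asked, and still so for the second after the job is handed in, while the arm keeps its last pose, push and grip.
It also fails if it takes over 29 s, if anything falls off the work surface, if the arm or the gripper's body presses on something with over 40 N, if the wrist force passes 120 N, or if a joint passes its speed limit or range.

## Working session

There is one attempt and no reset: what is moved stays moved. The work goes in short steps, Python scripts to look and compute and a tool call to move; the robot and the scene stay as the last step left them, time stands still between calls to the robot, and variables do not carry over. Pictures are saved under pics/ and viewed, and the job is handed in when it is done.

Besides the shell and the picture viewer there is one more tool, called after "Emit:" as name(argument=value, ...), one argument or row to a line, values as JSON. jog_arm: Moves the arm, as the interface text tells. Its arguments: {"type":"object","properties":{"plan":{"type":"array"},"grip":{"type":"number"},"squeeze":{"type":"number"}},"required":["plan"]}

```bash
mkdir -p pics; ls; cat > h.py <<'E'
import numpy as np, cv2
from rig import env, vision, close_job, spotter
def cam(n):
    c=vision.camera_info(n); R=cv2.Rodrigues(np.array(c['rvec'],float))[0]; return c,R,np.array(c['tvec'],float).ravel()
def cloud(n,depth):
    c,R,t=cam(n); v,u=np.mgrid[0:480,0:640]
    P=np.stack([(u-c['cx'])/c['fx']*depth,(v-c['cy'])/c['fy']*depth,depth],-1)
    return (P-t)@R
def save(n,im): cv2.imwrite('pics/'+n,im[...,::-1])
E
python3 - <<'E'
from h import *
for n in ['top','side']:
    im,d=vision.get_image(n); save(n+'0.png',im); np.savez('/tmp/'+n,im=im,d=d)
    for q in ['console','cassette','release_button','steel_cup','tumbler']:
        P=cloud(n,d)
        for r in spotter.trace(n,q)[:3]:
            m=r['pixels']&(d>0)
            print(n,q,round(r['score'],2),[int(x) for x in r['rect']],np.round(np.median(P[m],0),3), np.round(np.percentile(P[m][:,2],95),3))
s=env.observe(); print(s['time_s'],s['position'],s['tool_rot'],s['grip_width'],s['ft_force'])
E
```

```text
pics
top console 0.58 [225, 166, 316, 298] [0.579 0.088 0.026] 0.063
top cassette 0.75 [244, 214, 275, 256] [0.566 0.116 0.049] 0.052
top cassette 0.73 [273, 310, 300, 342] [0.396 0.083 0.018] 0.021
top cassette 0.67 [185, 291, 208, 318] [0.454 0.24  0.018] 0.021
top release_button 0.76 [255, 251, 302, 261] [0.52  0.062 0.045] 0.047
top steel_cup 0.58 [344, 170, 383, 210] [ 0.642 -0.082  0.037] 0.079
top tumbler 0.78 [147, 213, 201, 262] [0.578 0.274 0.063] 0.109
top tumbler 0.37 [253, 250, 302, 264] [0.52  0.063 0.044] 0.047
side cassette 0.79 [247, 197, 266, 215] [0.455 0.227 0.019] 0.021
side cassette 0.78 [300, 208, 336, 237] [0.566 0.107 0.051] 0.053
side cassette 0.62 [223, 244, 251, 268] [0.396 0.071 0.019] 0.022
side release_button 0.51 [289, 231, 307, 251] [0.52  0.053 0.045] 0.048
side steel_cup 0.63 [354, 257, 395, 313] [ 0.628 -0.09   0.054] 0.08
side tumbler 0.81 [291, 150, 322, 205] [0.567 0.242 0.078] 0.109
0.6 [0.14393332 0.5308023  0.23133547] [[-9.65143474e-01  2.61721369e-01 -8.95271454e-06]
 [ 2.61721369e-01  9.65143473e-01  3.27646146e-05]
 [ 1.72158538e-05  2.92794373e-05 -9.99999999e-01]] 0.08560661011422764 [-0.10656547 -0.32333495 -0.57927096]
```

```bash
python3 - <<'E'
from h import *
o=np.load('/tmp/top.npz');im=o['im'];d=o['d']
save('topcrop.png',cv2.resize(im[150:360,130:410],None,fx=2.8,fy=2.8,interpolation=cv2.INTER_CUBIC))
o=np.load('/tmp/side.npz')
save('sidecrop.png',cv2.resize(o['im'][130:330,200:440],None,fx=3,fy=3,interpolation=cv2.INTER_CUBIC))
E
```

```text
(no output)
```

View pics/topcrop.png

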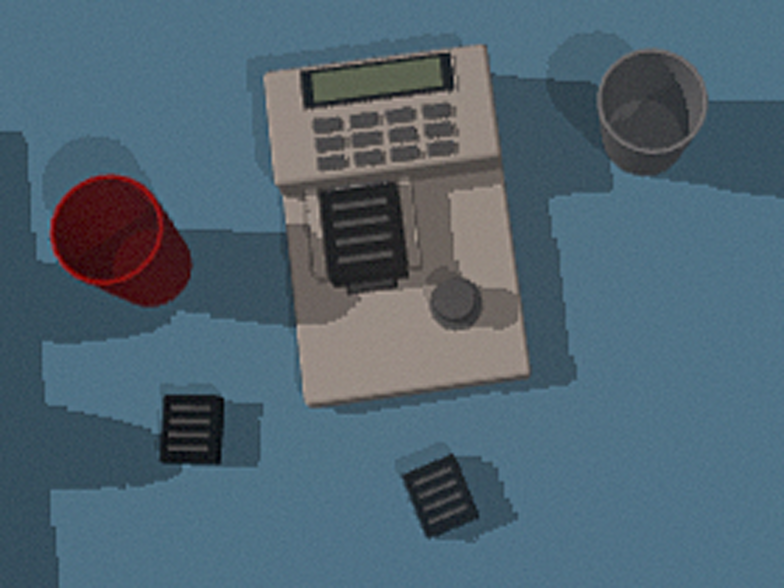

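View pics/sidecrop.png

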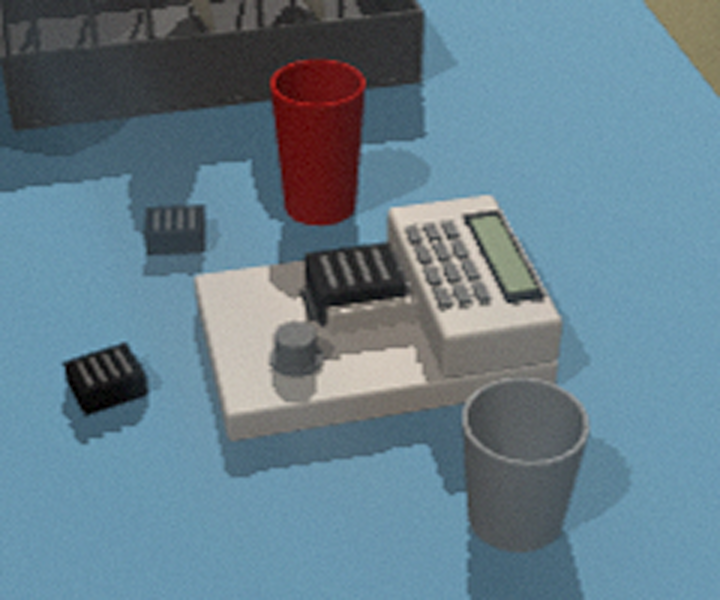

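Top crop: the console carries the 60x50 mm cassette, seated at about (363,235), and the button is at (456,302). The two loose black blocks at (192,430) and (440,495) lie on the counter at z≈0.02 and are smaller, so they are decoys. The cassette in the track fits the description. Next I fit the console pose.

```bash
python3 - <<'E'
from h import *
from scipy.optimize import minimize
for n in ['top','side']:
    im,d=vision.get_image(n)
    P=cloud(n,d)
    reg=(d>0)&(P[...,0]>.44)&(P[...,0]<.72)&(P[...,1]>-.03)&(P[...,1]<.20)
    Q=P[reg&(P[...,2]>.019)&(P[...,2]<.08)]
    print(n,len(Q), 'deck z',np.median(Q[(Q[:,2]<.03)][:,2]))
    (c,s,a)=cv2.minAreaRect(Q[:,:2].astype(np.float32)); print('rect',c,s,a)
    print(cv2.boxPoints((c,s,a)).round(3).tolist())
    for q in ['cassette','release_button']:
        for r in spotter.trace(n,q)[:3]:
            m=r['pixels']&(d>0); A=P[m]; zt=.050 if q=='cassette' else .046
            A=A[abs(A[:,2]-zt)<.004]
            if len(A)<15: continue
            rr=cv2.minAreaRect(A[:,:2].astype(np.float32))
            print(q,len(A),A.mean(0).round(4),np.round(rr[0],4),np.round(rr[1],4),rr[2])
    # height-map fit
    G=P[reg&(P[...,2]>-.02)]
    def hm(x,y):
        h=np.where((abs(x)<.11)&(abs(y)<.075),.024,0.)
        h=np.where((x>.03)&(x<.11)&(abs(y)<.075),.063,h)
        h=np.where((abs(x)<.031)&(((y>-.013)&(y<-.005))|((y>.049)&(y<.057))),np.maximum(h,.042),h)
        h=np.where((x>-.035)&(x<.025)&(abs(y-.022)<.025),.050,h)
        h=np.where(np.hypot(x+.057,y+.032)<.014,.046,h); return h
    def cost(p):
        c,s=np.cos(p[2]),np.sin(p[2]); dx=G[:,0]-p[0];dy=G[:,1]-p[1]
        return np.minimum(abs(hm(c*dx+s*dy,-s*dx+c*dy)-G[:,2]),.02).mean()
    best=min((minimize(cost,[.575+i,.085+j,np.radians(a)],method='Nelder-Mead',options=dict(initial_simplex=np.array([[.575+i,.085+j,np.radians(a)]]*4)+np.vstack([np.zeros(3),np.diag([.01,.01,.05])]))) for i in(-.01,.01) for j in (-.01,.01) for a in (0,7,14)),key=lambda r:r.fun)
    p=best.x; print('fit',p[:2],np.degrees(p[2]),best.fun)
    c,s=np.cos(p[2]),np.sin(p[2])
    for nm,v in dict(button=(-.057,-.032),nose=(-.035,.022),cas=(-.005,.022)).items(): print(nm,np.round([p[0]+c*v[0]-s*v[1],p[1]+s*v[0]+c*v[1]],4))
E
```

```text
top 9559 deck z 0.02289500115742789
rect (0.5751586556434631, 0.0949326679110527) (0.22010450065135956, 0.15013612806797028) 2.417175531387329
[[0.4620000123977661, 0.16500000655651093], [0.46799999475479126, 0.014999999664723873], [0.6880000233650208, 0.02500000037252903], [0.6819999814033508, 0.17499999701976776]]
cassette 829 [0.568  0.1169 0.0493] [0.5689 0.1166] [0.061  0.0499] 2.543161630630493
release_button 165 [0.5193 0.0606 0.045 ] [0.52   0.0603] [0.0256 0.0268] 85.70172119140625
fit [0.57582122 0.09504981] 2.3692650308393035 0.0025686806134972745
button [0.5202 0.0607]
nose [0.5399 0.1156]
cas [0.5699 0.1168]
side 6105 deck z 0.024844667999472856
rect (0.5740636587142944, 0.09246625006198883) (0.2194696068763733, 0.15381324291229248) 2.285539388656616
[[0.460999995470047, 0.16500000655651093], [0.46700000762939453, 0.010999999940395355], [0.6869999766349792, 0.019999999552965164], [0.6809999942779541, 0.17399999499320984]]
cassette 77 [0.5667 0.2408 0.0502] [0.5642 0.2447] [0.0258 0.0593] 76.4102783203125
release_button 103 [0.5179 0.0549 0.0463] [0.519  0.0561] [0.0233 0.023 ] 58.888065338134766
fit [0.57428613 0.09215446] 2.3386690480280894 0.004121936780249599
button [0.5186 0.0579]
nose [0.5384 0.1127]
cas [0.5684 0.1139]
```

Both views agree: the console is at about (0.575, 0.094) with yaw 2.35°. The jaw axis will lie along console y. Fingers about 42 mm apart then put one on the button and one over the track, about 15 mm ahead of the nose.

Emit:
jog_arm(
  plan=[
    [[-0.85,-0.59,0,0,0,0],[-0.85,-0.59,0,0,0,0],[-0.85,-0.59,0,0,0,0],[-0.85,-0.59,0,0,0,0],[-0.85,-0.59,0,0,0,0],[-0.85,-0.59,0,0,0,0],[-0.85,-0.59,0,0,0,0],[-0.85,-0.59,0,0,0,0],[-0.85,-0.59,0,0,0,0],[-0.85,-0.59,0,0,0,0]],
  ],
  grip=0,
)

```text
time_s: 1.9
position: [0.4112, 0.2126, 0.2315]
tool_rot: [[-0.965, 0.262, 0.001], [0.262, 0.965, 0.0], [-0.0, 0.0, -1.0]]
ft_force: [0.9, 0.8, -1.1]
grip_width: 0.0428
```

Emit:
jog_arm(
  plan=[
    [[-0.83,-0.6,0,0,0,0],[-0.83,-0.6,0,0,0,0],[-0.83,-0.6,0,0,0,0],[-0.83,-0.6,0,0,0,0],[0,0,0.6,0,0,-0.68],[0,0,0.6,0,0,-0.68],[0,0,0.6,0,0,-0.68],[0,0,0,0,0,0],[0,0,0,0,0,0]],
  ],
)

```text
time_s: 2.8
position: [0.5136, 0.0867, 0.16]
tool_rot: [[-0.999, -0.039, 0.0], [-0.039, 0.999, -0.0], [-0.0, -0.0, -1.0]]
ft_force: [-0.0, 0.7, 0.8]
grip_width: 0.0428
```

```bash
cat > chk.py <<'E'
from h import *
import sys
s=env.observe(); p=s['position'];R=np.array(s['tool_rot'])
yaw=np.radians(2.35);C=np.array([.5751,.0936]);M=np.array([[np.cos(yaw),-np.sin(yaw)],[np.sin(yaw),np.cos(yaw)]])
print(s['time_s'],'console-frame TCP mm',((p[:2]-C)@M*1000).round(1),'z',round(p[2],4),'yaw',np.degrees(np.arctan2(-R[1,0],-R[0,0])).round(2),'tilt',R[:2,2].round(4),'w',s['grip_width'],'F',np.round(s['ft_force'],2),'T',np.round(s['wrist_torque'],3))
for n in sys.argv[2:]:
    im,d=vision.get_image(n)
    np.savez('/tmp/%s_%s'%(n,sys.argv[1]),im=im,d=d)
    c={'top':im[170:300,190:350],'side':im[130:290,240:400],'wrist':im}[n]
    f={'top':4.6,'side':3.7,'wrist':1}[n]
    save(n+sys.argv[1]+'.png',cv2.resize(c,None,fx=f,fy=f,interpolation=cv2.INTER_CUBIC))
E
python3 chk.py 1 side wrist top
```

```text
2.8 console-frame TCP mm [-61.7  -4.4] z 0.16 yaw 2.21 tilt [ 0.0003 -0.    ] w 0.04282030100114408 F [-0.01  0.68  0.76] T [ 0.007  0.025 -0.015]
```

View pics/side1.png

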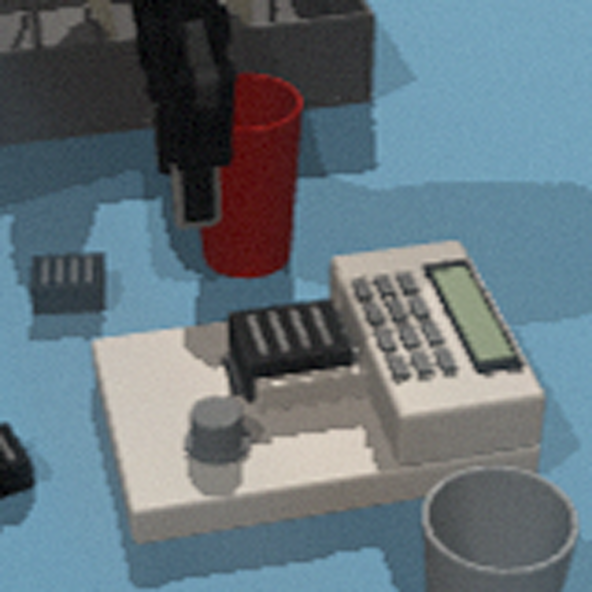

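View pics/wrist1.png

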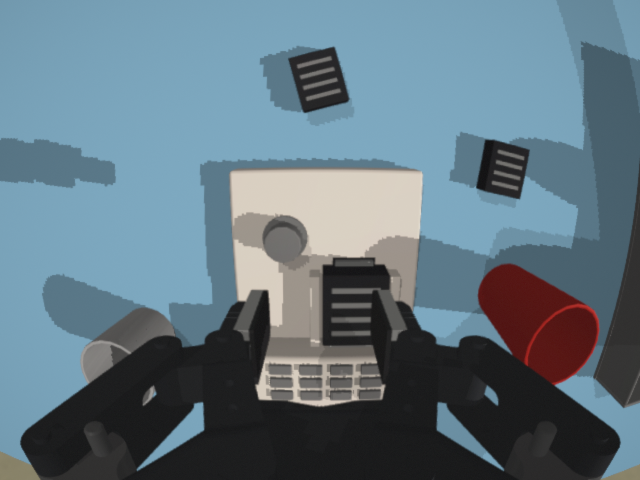

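The wrist picture shows the button at (285,240), the cassette at (357,305) with its latch tab at (354,263), and the fingers left and right at (250,330) and (390,330). I'll refine the lateral position from the wrist depth.

```bash
python3 - <<'E'
from h import *
p=np.array([.5751,.0936]);yaw=np.radians(2.35)
M=np.array([[np.cos(yaw),-np.sin(yaw)],[np.sin(yaw),np.cos(yaw)]])
o=np.load('/tmp/wrist_1.npz');d=o['d'];c,R,t=cam('wrist')
v,u=np.mgrid[0:480,0:640];x=u-c['cx'];y=v-c['cy'];r=np.hypot(x,y)+1e-9;th=r/c['fx']
k=np.tan(th)/r*d; P=(np.stack([x*k,y*k,d],-1)-t)@R
B=P[(r>0)&(d>0)&(v<260)&(v>200)&(u>250)&(u<320)&(abs(P[...,2]-.046)<.004)]
b=cv2.minAreaRect(B[:,:2].astype(np.float32)); print('button',len(B),B.mean(0).round(4),np.round(b[0],4),np.round(b[1],4),((np.array(b[0])-p)@M).round(4))
Cc=P[(d>0)&(v>255)&(v<350)&(u>310)&(u<372)&(abs(P[...,2]-.050)<.004)]
b=cv2.minAreaRect(Cc[:,:2].astype(np.float32));print('cas',len(Cc),np.round(b[0],4),np.round(b[1],4),b[2],((Cc[:,:2]-p)@M).min(0).round(4),((Cc[:,:2]-p)@M).max(0).round(4))
D=P[(d>0)&(v>150)&(v<255)&(u>215)&(u<440)&(abs(P[...,2]-.024)<.003)]
q=(D[:,:2]-p)@M; print('deck',np.percentile(q,[.3,99.7],axis=0).round(4),np.median(D[:,2]))
for m,nm in(((u>235)&(u<275),'L'),((u>370)&(u<410),'R')):
    F=P[m&(d>0)&(v>280)&(v<380)&(P[...,2]>.1)]
    q=(F[:,:2]-p)@M; print(nm,len(F),q.min(0).round(4),q.max(0).round(4),F[:,2].min().round(4),np.percentile(F[:,2],2))
o=np.load('/tmp/side_1.npz');P=cloud('side',o['d'])
F=P[(P[...,2]>.1)&(abs(P[...,0]-.515)<.05)&(abs(P[...,1]-.09)<.08)&(o['d']>0)];q=(F[:,:2]-p)@M
print('side fingers',len(F),q.min(0),q.max(0),F[:,2].min(),np.percentile(F[:,2],2))
E
```

```text
button 1072 [0.5177 0.0605 0.0459] [0.5175 0.0605] [0.0251 0.0272] [-0.0589 -0.0307]
cas 3527 [0.5716 0.1071] [0.0662 0.0484] 1.7621548175811768 [-0.0361 -0.0109] [0.0303 0.0375]
deck [[-0.1101 -0.0731]
 [-0.0432  0.0749]] 0.023934838647773043
L 2682 [-0.0808 -0.0369] [-0.0513 -0.0187] 0.1625 0.16621179827943133
R 3036 [-0.0807  0.012 ] [-0.0508  0.0314] 0.1619 0.16705398790911463
side fingers 8270 [-0.11259979 -0.07856236] [-0.01530868  0.04506793] 0.16247290093948025 0.18651746085852852
```

Emit:
jog_arm(
  plan=[
    [[0,0,0.65,0,0,0],[0,0,0.65,0,0,0],[0,0,0.65,0,0,0],[0,0,0.65,0,0,0],[0,0,0,0,0,0],[0,0,0,0,0,0],[0,0,0,0,0,0]],
  ],
)

```text
time_s: 3.65
position: [0.5144, 0.0867, 0.057]
tool_rot: [[-0.999, -0.041, 0.003], [-0.041, 0.999, -0.0], [-0.003, -0.0, -1.0]]
ft_force: [-0.4, 0.4, -0.6]
grip_width: 0.0425
```

```bash
python3 chk.py 2 side top
```

```text
3.65 console-frame TCP mm [-61.   -4.4] z 0.057 yaw 2.35 tilt [ 0.0031 -0.0002] w 0.042459017834656165 F [-0.38  0.42 -0.6 ] T [-0.007 -0.009 -0.036]
```

View pics/side2.png

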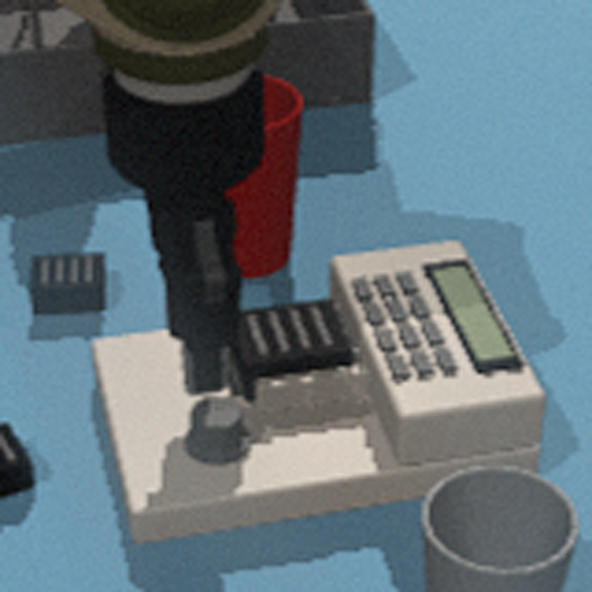

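View pics/top2.png

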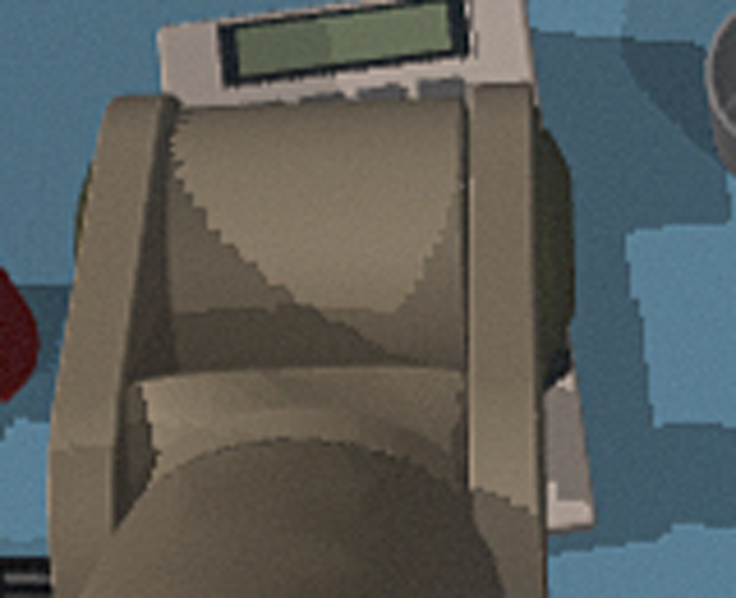

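The side view shows the near finger (tip at (205,388)) standing above the button at (218,415). The top view is blocked by the wrist. Now I lower gently.

Emit:
jog_arm(
  plan=[
    [[0,0,0.1,0,0,0],[0,0,0.1,0,0,0],[0,0,0.05,0,0,0],[0,0,0.05,0,0,0],[0,0,0,0,0,0],[0,0,0,0,0,0]],
  ],
)

```text
time_s: 4.35
position: [0.5134, 0.0867, 0.0433]
tool_rot: [[-0.999, -0.041, -0.0], [-0.041, 0.999, 0.0], [0.0, 0.0, -1.0]]
ft_force: [-0.3, 0.2, 0.0]
grip_width: 0.043
```

Emit:
jog_arm(
  plan=[
    [[0,0,0.05,0,0,0],[0,0,0.05,0,0,0],[0,0,0,0,0,0],[0,0,0,0,0,0],[0,0,0,0,0,0]],
  ],
)

```text
time_s: 4.85
position: [0.5133, 0.0866, 0.0393]
tool_rot: [[-0.999, -0.041, -0.0], [-0.041, 0.999, -0.0], [0.0, -0.0, -1.0]]
ft_force: [-1.2, -0.9, 2.1]
grip_width: 0.0426
```

```bash
python3 chk.py 3 side
```

```text
4.85 console-frame TCP mm [-62.1  -4.4] z 0.0393 yaw 2.37 tilt [-0.0002 -0.0001] w 0.04264291041518851 F [-1.18 -0.89  2.05] T [-0.09   0.154  0.077]
```

View pics/side3.png

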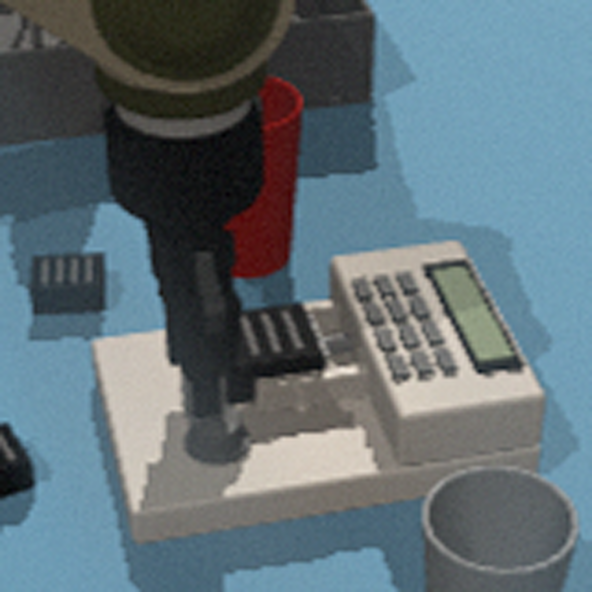

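The cassette has popped: there is a gap with the spring plate showing at (340,345), and it rests against the finger with Fx ≈ -1.2 N. Next I press the button fully down.

Emit:
jog_arm(
  plan=[
    [[0,0,0.05,0,0,0],[0,0,0.03,0,0,0],[0,0,0,0,0,0],[0,0,0,0,0,0]],
  ],
)

```text
time_s: 5.3
position: [0.5133, 0.0866, 0.036]
tool_rot: [[-0.999, -0.041, -0.0], [-0.041, 0.999, -0.0], [0.0, -0.0, -1.0]]
ft_force: [-0.8, -0.7, 2.4]
grip_width: 0.0429
```

Emit:
jog_arm(
  plan=[
    [[0,0,0.03,0,0,0],[0,0,0,0,0,0],[0,0,0,0,0,0]],
  ],
)

```text
time_s: 5.6
position: [0.5133, 0.0866, 0.0351]
tool_rot: [[-0.999, -0.041, -0.0], [-0.041, 0.999, -0.0], [0.0, -0.0, -1.0]]
ft_force: [-2.7, -0.6, 5.8]
grip_width: 0.0429
```

Emit:
jog_arm(
  plan=[
    [[0,0,0,0,0,0],[0,0,0,0,0,0],[0,0,0,0,0,0],[0,0,0,0,0,0],[0,0,0,0,0,0]],
  ],
)

```text
time_s: 6.1
position: [0.5133, 0.0866, 0.0351]
tool_rot: [[-0.999, -0.041, -0.0], [-0.041, 0.999, -0.0], [0.0, -0.0, -1.0]]
ft_force: [-3.0, -0.6, 5.3]
grip_width: 0.0429
```

```bash
python3 chk.py 4 side wrist; python3 - <<'E'
from h import *
p=np.array([.5751,.0936]);yaw=np.radians(2.35)
M=np.array([[np.cos(yaw),-np.sin(yaw)],[np.sin(yaw),np.cos(yaw)]])
for k in '24':
    d=np.load('/tmp/side_%s.npz'%k)['d'];P=cloud('side',d)
    q=(P[...,:2]-p)@M
    A=(d>0)&(abs(P[...,2]-.051)<.004)&(abs(q[...,1]-.017)<.024)&(q[...,0]>-.1)&(q[...,0]<.028)
    print(k,A.sum(),np.percentile(q[A][:,0],[1,50,99]).round(4),'z',P[A][:,2].mean().round(4), 'z front/back',P[A&(q[...,0]<-.02)][:,2].mean(),P[A&(q[...,0]>-.005)][:,2].mean())
print(env.observe()['ft_force'])
E
```

```text
6.1 console-frame TCP mm [-62.   -4.4] z 0.0351 yaw 2.36 tilt [-0.     -0.0001] w 0.04291495505553709 F [-2.97 -0.6   5.32] T [-0.229  0.508  0.026]
2 421 [-0.0351 -0.0057  0.0236] z 0.0509 z front/back 0.05091410944908012 0.05095303447345093
4 325 [-0.0733 -0.0151  0.0071] z 0.0509 z front/back 0.05085171320352494 0.05081812351923748
[-3.43419127 -0.26602193  5.38353945]
```

View pics/side4.png

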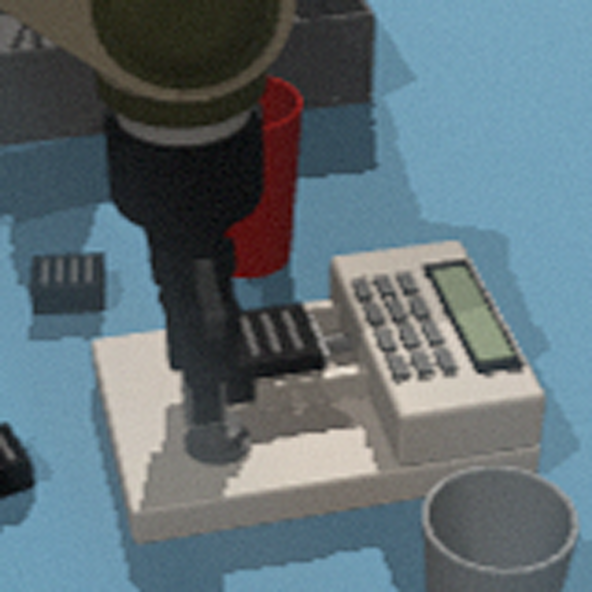

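View pics/wrist4.png

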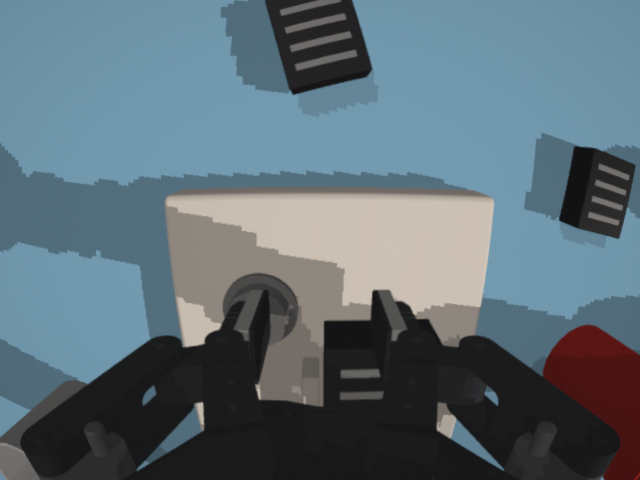

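The side view shows the cassette out by about 16.5 mm: its back edge went from +23.6 to +7.1 mm in the console frame. It lies level, with its top unchanged at 51 mm front and back. The wrist view shows one finger on the sunken button at (260,305) and the other at the cassette front at (390,320). The forces are steady, so I hand in.

```bash
python3 -c "
from rig import close_job
print(close_job())"
```

```text
the job is handed in; nothing more can be done
None
```

The cassette is popped and held: one finger keeps the button pressed down, and the other stands against the cassette's front. I handed the job in at about 6.2 s. No verdict is reported.

**What I did:** I found the console in the top and side images and checked it with the wrist camera; the three agreed to within about 3 mm. I set the fingers 43 mm apart along the console's y, with one over the button and the other over the track about 16 mm ahead of the cassette's front face. Then I lowered the arm straight down. The cassette popped on the way down and was stopped by the standing finger.

**Last checks:**
- **Cassette:** it is about 16.5 mm out of its seat, against the 38 mm limit. Its top height is the same front and back, so it lies flat on the ledge.
- **Button:** the finger pushes down with about 5.3 N. The force rose sharply over the last millimetre, which fits the hard stop, but I judged full travel from force and pose rather than measuring it.
- **Side force:** it read about -3.0 to -3.4 N along x, above the 1 to 2 N expected. Before the last press it was about -1 N, so I think the rest is sideways load from the button finger, though I did not separate the two.
- **Cup and tumbler:** nothing came near them, and they look unmoved in the final images.

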